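Fit and lock the grinding disc of a pigment mill

TASK

Pick up the white grinding disc by its sprung black handle, set it upright into the round well of the pigment mill, and turn it under light pressure, never forcing it, until its tongue drops into the drive hub and the disc is fully home. Then slide the red-knobbed locking bolt all the way in over the edge of the disc and let go, leaving the paints, brushes and other things on the table where they are.

Things in the scene. Friction and masses are not known exactly. Their poses are not given: they have to be found in the camera images.
- mill: bench pigment mill, fixed: a blue box with a white deck, 150 (its x) by 210 (its y) by 100 tall. Origin on the vertical axis of its round well, at table height; z up. The box spans x -75 to +75, y -85 to +125; the locking bolt is on the +y side
- well (a point): centre of the well's mouth, level with the deck (100 above the table). The well is 69 across and 30 deep, its mouth bevelled 3
- drive (a point): centre of the top of the brass drive hub in the well, 20 below the deck: four flat blocks leaving a cross of two slots at right angles, 10.5 wide, 10 deep, open at the ends. The hub's turn angle is different each time and NOT reported (this point keeps the mill's axes); seen from above only roughly. Geared: a light rub does not turn it, about 0.6 N m does
- disc: loose grinding disc, about 280 g with handle: white ceramic, 66 across, 18 thick, lower edge bevelled 3. Origin at the centre of its underside, z up. It waits on the rest, origin 16 above the table. With its tongue on top of the hub blocks its top stands 6 above the deck (origin at 88); fully home its underside lies on the blocks, its top 2 below the deck (origin at 80)
- tongue (a point): middle of the lower face of the brass tongue under the disc, 8 below the disc's origin; 46 long along the disc's x, 8 wide. It fits either hub slot either way round, within about 3 degrees, so a quarter turn always finds one
- handle (a point): centre of the disc's black handle block, 44 along the disc's x, 24 along its y, 30 tall; 47 above the disc's origin when not pressed. Grip it across the 24. It turns with the disc but is sprung: it slides down the stem towards the disc by up to 10, from 2 N at the start to 6 N at the end of travel, then it is rigid
- rest: dark wooden ring with a floor on which the disc waits, fixed, 78 across, 58 inside, 16 tall; origin at the centre of its underside
- bolt_knob (a point): centre of the red knob of the locking bolt on the deck: 18 along the mill's x, 14 along its y, 30 tall, top 137 above the table. Under it a steel plate 24 wide, 1.5 to 7.5 above the deck, its front end 43 from the knob's centre on the well's side, between two guide strips 11 high
- bolt (a joint): travel of the locking bolt in m: 0 fully open, growing as it slides along the mill's -y towards the well, 0.024 at its stop, where the plate covers 15 mm of the disc's edge. Stays where it is left, slides at about 2 N. A disc that is not fully home stands in its way
- jar_ochre: bystander, to be left alone: paint jar with a yellow lid, 60 across, 85 tall; origin at the centre of its underside
- jar_blue: bystander, to be left alone: paint jar with a blue lid, 60 across, 85 tall; origin at the centre of its underside
- tin: bystander, to be left alone: paint tin with a red band, 74 across, 100 tall; origin at the centre of its underside
- brush_pot: bystander, to be left alone: terracotta pot full of brushes, 76 across, about 250 tall; origin at the centre of its underside
- bowl: bystander, to be left alone: empty white mixing bowl, 100 across, 45 tall; origin at the centre of its underside
- brush: bystander, to be left alone: paint brush lying on the table
- knife: bystander, to be left alone: spatula (palette knife) lying on the table
Not all that is in view belongs to the job. What is shaped like the disc but purple or turquoise is not meant.

How it is judged:
On the way, in this order (a step that is already met when the one before it is completed fails the run):
1. with the bolt still open, the disc has dropped fully home into the well, its tongue in the drive hub (z of disc in the frame of mill between 0.074 and 0.0825 m and horizontal distance between disc and well below 0.004 m and angle between disc's own z axis and vertical below 0.06 rad and value of joint bolt below 0.01 m), for 0.2 s.
2. the locking bolt has been slid in over the disc (at least 18 of its 24 mm) (z of disc in the frame of mill between 0.074 and 0.0825 m and horizontal distance between disc and well below 0.004 m and angle between disc's own z axis and vertical below 0.06 rad and value of joint bolt above 0.018 m), for 0.2 s.
At the end, for the whole second after the job is handed in: the disc lies fully home in the well: its origin 74 to 82.5 mm above the mill's underside, within 4 mm of the well's axis, tilted less than 0.06 rad; the bolt is at least 18 mm in; the disc is at rest and disc and mill are released (all of step 2 and linear speed of disc below 0.02 m/s and contact force between the fingers and disc below 0.1 N and contact force between the arm and mill below 0.1 N); the robot touches nothing.
It fails at once if the disc is forced: more than 20 N between the disc with its handle and the mill (hub, well or bolt) (contact force between disc and mill above 20 N).
It fails at once if a bystander (jar, tin, brush pot, bowl, brush or knife) is pushed more than 30 mm from its place (distance of any of jar_ochre, jar_blue, tin, brush_pot, bowl, brush, knife from where it was at the start of the episode above 0.03 m).
It also fails if it takes over 70 s, if anything falls off the work surface, if the arm or the gripper's body presses on something with over 40 N, if the wrist force passes 120 N, or if a joint passes its speed limit or range.

ROBOT

A 7-joint arm with a two-finger parallel gripper is mounted at the origin on the work surface. World frame = base frame: x ahead of the robot, y to its left, z up, the work surface at z = 0. Lengths are in m, angles in rad, forces in N, time in s.
With the tool pointing down it reaches from about 0.4 to 0.85 m from the base axis. Payload 4.4 kg.
Tool frame: the origin (TCP) lies at the very end of the fingers, on their centre line; the grasp point (between the pads) lies 19 mm behind it; z points along the fingers, y is the line along which they close (so a half turn about z gives the same grasp; the last joint's range is limited). The gripper opens to 94 mm and grips with 3 to 60 N. Pads are 16 mm wide; open, the fingers measure 119 mm over their backs; the gripper's body (75 mm by 177 mm) begins 78 mm behind the grasp point.
Start: joints at [-1.383, 0.628, 0.038, 1.517, -0.027, 0.996, -0.02], TCP at [0.163, 0.629, 0.205] pointing down, gripper open.
Joint ranges: [-3.06, 3.06], [-0.37, 2.12], [-1.25, 1.32], [0.18, 2.47], [-1.1, 4.24], [0.23, 1.98], [-2.94, 2.94]. Speed limits (rad/s): [2.57, 2.57, 3.14, 3.14, 3.14, 3.14, 3.14].

INTERFACE

Orientations are given as a unit quaternion [x, y, z, w].
In Python, from rig import ctrl gives the robot as it stands. Calls block until the motion is done:
- ctrl.move_pose(position, orientation): joint-space move of the TCP to a pose.
- ctrl.move_straight(position, feed=0.15, ori=None): straight line of the TCP; ori=None keeps the orientation; feed is the mean speed in m/s.
- ctrl.set_joints(angles): joint-space move.
- ctrl.command_gripper(opening): finger opening in m; the grip force is fixed at half the most; returns when the fingers have stopped.
- ctrl.pause(seconds).
- ctrl.solve_ik(position, orientation): joint angles nearest the present ones, or None.
- ctrl.get_obs(): the state.
- ctrl.camera(name): name is "scene" or "top" or "wrist"; returns the picture (400x640x3 uint8, red, green, blue); there is no depth.
- ctrl.camera_info(name): a dict with "camera_matrix" (3x3 intrinsics, pixels), "xyz" and "orientation" of the camera in the world; the wrist camera has in their place "mount" (4x4, takes a point from camera to tool coordinates, whose origin is the TCP and whose axes are the flange's). Camera axes: x right, y down, z forward; pixel columns grow to the right and rows downward; lengths in m; the calibration is good to about 2 mm. A picture is of the moment at which its call begins: read the wrist's pose just before it. camera_info takes no time and is no camera call.
A pose or a line that the arm cannot do raises ctrl.Unreachable and nothing moves.
- ctrl.finish_job(): hands the job in; it is judged then, once.
Trained networks look in the newest picture that a camera, given by its name, has taken for a name from the list of things; names that differ only in an ending like _2 or _b are one class to them, and where a whole thing is asked for, a point or a joint stands for the part that bears it (a point fixed in the world has none). Each returns a list of dicts, best first, with "score" (0 to 1); they miss things now and then, are a little off and sometimes report something else, mostly with a low value. They report only what shows in the picture. A call takes as long as a camera call. They do not tell look-alikes from the thing itself.
- ctrl.cut_out(camera, thing): "pixels" (400x640 bool, what is visible of it) and "position" ([column, row] in pixels, amid what is visible of it).
The state is a dict: "time": time; "qpos": joint angles; "qd": joint speeds; "joint_efforts": joint torques, N m; "eef_pos": TCP position; "orientation": TCP orientation; "contact_force": force on the tool from outside, world axes, zero at the start; "torque": the same for the moment, N m; "width": finger opening in m; "finger_force": force on a finger pad.
Only numpy, scipy, OpenCV 4.12 (cv2) and the standard library are available. Lean on these libraries where they do the work, as an engineer would, in place of code of your own. Each camera call takes 0.05 s, during which the arm holds its last target. There are 200 camera calls.

## Working session

There is one attempt and no reset: what is moved stays moved. The work goes in short steps, each a Python script; the robot and the scene stay as the last script left them, time stands still between calls to the robot, and variables do not carry over. Pictures are saved under pics/ and viewed, at most 10 in all, crops included, and the job is handed in when it is done.

```bash
ls; mkdir -p pics; python3 - <<'E'
from rig import ctrl
import cv2,numpy as np
ims=[]
for n in("scene","top"):
    im=ctrl.camera(n);cv2.imwrite(f"pics/{n}0.png",im[...,::-1]);
    i=ctrl.camera_info(n);print(n,i)
    for t in("disc","handle","mill","bolt_knob","rest","drive"):
        try: print(t,[(np.round(d["position"]),round(d["score"],2),int(d["pixels"].sum())) for d in ctrl.cut_out(n,t)])
        except Exception as e: print(t,e)
print(ctrl.camera_info("wrist"));o=ctrl.get_obs();print(o)
E
```

```text
pics
scene {'camera_matrix': array([[473.98451032,   0.        , 319.81756438],
       [  0.        , 473.98451032, 197.66054896],
       [  0.        ,   0.        ,   1.        ]]), 'xyz': array([1.11756237, 0.43772105, 1.23011279]), 'orientation': array([ 0.47199762,  0.83933766, -0.2380252 , -0.1267854 ])}
disc [(array([421., 205.]), 0.95, 448), (array([362., 256.]), 0.88, 508), (array([393., 230.]), 0.81, 451), (array([358., 214.]), 0.69, 442), (array([459., 229.]), 0.61, 474)]
handle [(array([426., 198.]), 0.74, 181), (array([365., 250.]), 0.66, 185), (array([359., 212.]), 0.58, 146), (array([463., 223.]), 0.5, 161), (array([392., 220.]), 0.47, 156), (array([439., 264.]), 0.4, 1003)]
mill [(array([277., 182.]), 0.71, 4429)]
bolt_knob [(array([283., 181.]), 0.57, 172)]
rest [(array([394., 242.]), 0.68, 106), (array([395., 232.]), 0.46, 452), (array([385., 293.]), 0.23, 1292)]
drive [(array([274., 183.]), 0.78, 4344)]
top {'camera_matrix': array([[476.794925  ,   0.        , 320.68687372],
       [  0.        , 476.794925  , 195.03028299],
       [  0.        ,   0.        ,   1.
[... 1268 characters left out ...]
qpos': array([-1.3827988 ,  0.62839023,  0.03849312,  1.51738644, -0.02699646,
        0.99632262, -0.02003638]), 'qd': array([-0.00078961,  0.0006196 , -0.00136184,  0.00107356, -0.00091005,
       -0.00112593,  0.00025341]), 'joint_efforts': array([-6.65299649e-05, -5.49442255e+01,  1.14235204e+00, -1.86907697e+01,
       -5.24369313e-02,  1.60564733e-02,  3.69063414e-06]), 'eef_pos': array([0.16317633, 0.62919981, 0.20548898]), 'orientation': array([ 1.26585035e-01,  9.91955759e-01,  7.71423367e-06, -1.83009584e-05]), 'contact_force': array([-0.8980322 ,  0.82012521, -0.41703155]), 'torque': array([ 0.04693426, -0.01198089, -0.03397673]), 'finger_force': 0.0, 'width': 0.09413603971295734}
```

```bash
python3 - <<'E'
import cv2,numpy as np
a=cv2.imread("pics/scene0.png")[100:350,200:520];b=cv2.imread("pics/top0.png")[100:350,140:460]
cv2.imwrite("pics/both.png",cv2.resize(np.hstack([a,b]),(800,312),interpolation=cv2.INTER_CUBIC))
cv2.imwrite("pics/topbig.png",cv2.resize(b,(768,600),interpolation=cv2.INTER_CUBIC))
E
```

```text
(no output)
```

View pics/scene0.png

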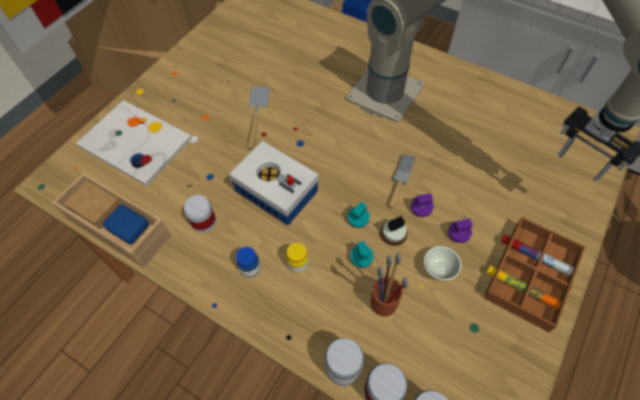

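View pics/topbig.png

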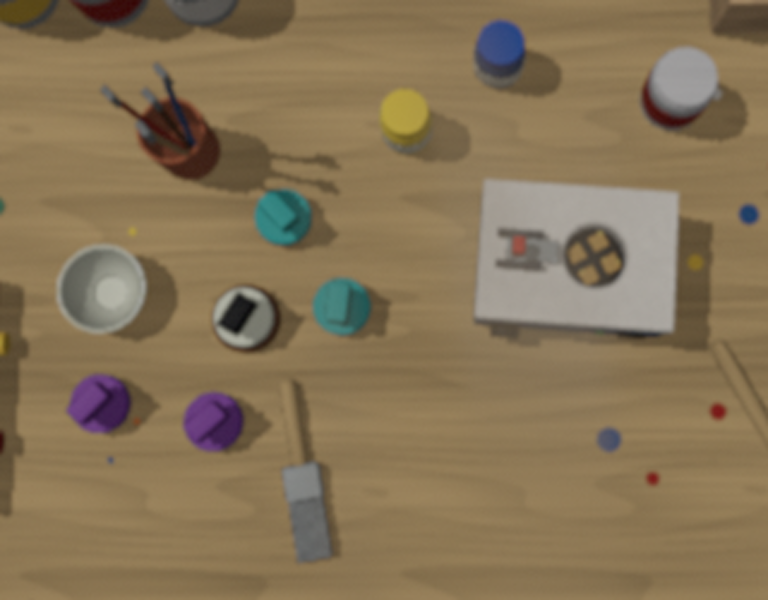

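The only white disc with a black handle is at top px (242,232), scene px (394,230). Its look-alikes in the top view are turquoise at (258,190) and (282,227), and purple at (181,268) and (229,275). The mill's well is at top px (388,206) and the red knob at (356,202). Next I compute positions and go to hover over the disc.

```bash
cat > h.py <<'E'
from rig import ctrl
import cv2,numpy as np
from scipy.spatial.transform import Rotation as R
def cam(n,obs=None):
    i=ctrl.camera_info(n);K=i["camera_matrix"]
    if n=="wrist":
        T=np.eye(4);T[:3,:3]=R.from_quat(obs["orientation"]).as_matrix();T[:3,3]=obs["eef_pos"]
        T=T@i["mount"]
        return K,T[:3,:3],T[:3,3]
    return K,R.from_quat(i["orientation"]).as_matrix(),np.array(i["xyz"])
def at_z(c,px,z):
    K,Rm,t=c;px=np.atleast_2d(np.asarray(px,float))
    d=np.c_[px,np.ones(len(px))]@np.linalg.inv(K).T@Rm.T
    return t+d*((z-t[2])/d[:,2])[:,None]
def proj(c,p):
    K,Rm,t=c;q=(np.atleast_2d(p)-t)@Rm@K.T
    return q[:,:2]/q[:,2:]
def down(yaw): # tool z down, tool x axis at angle yaw in world
    c,s=np.cos(yaw),np.sin(yaw)
    return R.from_matrix(np.array([[c,s,0],[s,-c,0],[0,0,-1]])).as_quat()
def wrist(name):
    o=ctrl.get_obs();im=ctrl.camera("wrist");cv2.imwrite(f"pics/{name}.png",im[...,::-1])
    return cam("wrist",o),im
E
python3 - <<'E'
from h import *
c=cam("top");s=cam("scene")
def P(n,x,y,z): print(n,np.round(at_z(c,[(x/2.4+140,y/2.4+100)],z)[0],3))
P("disc",245,318,.034);P("handle top",237,313,.078);P("turq1",283,217,.03);P("turq2",342,306,.03);P("pur1",99,404,.03);P("pur2",214,421,.03)
P("pot",178,140,.1);P("bowl",102,289,.045);P("knife",300,470,.005)
P("well",595,256,.1);P("knob",519,245,.137)
for q in [(484,180),(679,191),(673,331),(475,318)]: P("corner",*q,.1)
for q in [(223,329),(242,295),(255,302),(236,336)]: P("hcorner",*q,.078)
print(at_z(s,[(393,230)],.034),at_z(s,[(396,223)],.078))
for yaw in (3.14159,2.6,-2.6): print(ctrl.solve_ik([.5,.25,.2],down(yaw)))
E
```

```text
disc [0.481 0.275 0.034]
handle top [0.482 0.276 0.078]
turq1 [0.597 0.235 0.03 ]
turq2 [0.494 0.166 0.03 ]
pur1 [0.386 0.438 0.03 ]
pur2 [0.367 0.308 0.03 ]
pot [0.671 0.341 0.1  ]
bowl [0.514 0.435 0.045]
knife [0.312 0.215 0.005]
well [ 0.538 -0.112  0.1  ]
knob [ 0.544 -0.028  0.137]
corner [0.622 0.006 0.1  ]
corner [ 0.608 -0.205  0.1  ]
corner [ 0.457 -0.192  0.1  ]
corner [0.472 0.018 0.1  ]
hcorner [0.465 0.291 0.078]
hcorner [0.502 0.271 0.078]
hcorner [0.494 0.257 0.078]
hcorner [0.457 0.277 0.078]
[[0.48956236 0.27927906 0.034     ]] [[0.48907625 0.28234039 0.078     ]]
[-0.53268392  0.50331381  0.028157    1.78245622 -0.01798017  0.85607014
  1.07456161]
[-0.6199432   0.50780204  0.15915633  1.78504754 -0.10215593  0.85671719
  0.61564821]
[-0.42125889  0.50567311 -0.13839758  1.77912726  0.08808278  0.86277287
  1.5125032 ]
```

```bash
python3 - <<'E'
from h import *
import pickle
D={}
for n,p,yaw in(("disc",[.484,.277,.16],2.65),("mill",[.54,-.10,.17],np.pi)):
    ctrl.move_pose(p,down(yaw)); ctrl.pause(.3)
    c,im=wrist("w_"+n);D[n]=c;print(n,ctrl.get_obs()["time"],ctrl.get_obs()["eef_pos"],ctrl.get_obs()["qpos"].round(2))
    for t in(("disc","handle") if n=="disc" else ("mill","drive","bolt_knob")):
        r=ctrl.cut_out("wrist",t)
        for k,d in enumerate(r[:4]): print(t,np.round(d["position"]),round(d["score"],2),d["pixels"].sum())
        D[n+t]=[(d["position"],d["score"],d["pixels"]) for d in r]
pickle.dump(D,open("D.pkl","wb"))
a=cv2.imread("pics/w_disc.png");b=cv2.imread("pics/w_mill.png")
cv2.imwrite("pics/w2.png",np.hstack([a[:, 120:520],b[:,120:520]]))
E
```

```text
disc 2.7917 [0.48385288 0.27743445 0.15999827] [-0.64  0.55  0.11  1.83 -0.08  0.76  0.59]
disc [316. 193.] 0.91 2781
disc [291.  76.] 0.89 3371
disc [413.  30.] 0.7 4021
disc [250. 227.] 0.63 1442
handle [422.  23.] 0.96 1743
handle [318. 195.] 0.82 1072
handle [287.  73.] 0.75 1440
handle [247. 261.] 0.74 250
mill 4.6667 [ 0.5401036  -0.0993886   0.16997504] [ 0.16  0.53 -0.04  1.84  0.03  0.77  1.67]
mill [323. 189.] 0.94 32438
drive [325. 190.] 0.85 32402
bolt_knob [378. 210.] 0.77 1669
```

View pics/w2.png

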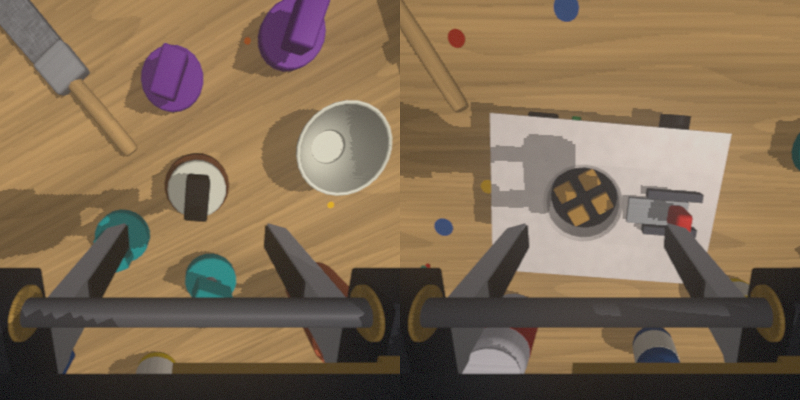

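Left view: the white disc with the black handle is at wrist px (317,187), between purple (292,77) and turquoise (247,235)/(330,275). Right view: the mill's well is at (305,202), with the hub blocks in it slightly rotated, and the knob is at (399,217).

```bash
python3 - <<'E'
from h import *
import pickle
D=pickle.load(open("D.pkl","rb"))
# ---- mill: deck corners
im=cv2.imread("pics/w_mill.png");hsv=cv2.cvtColor(im,cv2.COLOR_BGR2HSV);c=D["mill"]
m=D["millmill"][0][2].astype(np.uint8)
deck=((hsv[...,1]<45)&(hsv[...,2]>85)&(m>0)).astype(np.uint8)
cs,_=cv2.findContours(deck,cv2.RETR_EXTERNAL,cv2.CHAIN_APPROX_NONE);k=max(cs,key=cv2.contourArea)
# deck edges: top edge & left & right edges line fits by pixel search
h=cv2.convexHull(k).reshape(-1,2);ap=cv2.approxPolyDP(h,6,True).reshape(-1,2);print("deck poly px",ap.tolist());print(at_z(c,ap,.1)[:,:2].round(4).tolist())
# dark well
hole=((hsv[...,2]<115)).astype(np.uint8);
gray=cv2.cvtColor(im,cv2.COLOR_BGR2GRAY)
big=lambda g,x,y,w,s:cv2.resize(g[y-w:y+w,x-w:x+w],None,fx=s,fy=s,interpolation=cv2.INTER_CUBIC)
imd=cv2.imread("pics/w_disc.png");cd=D["disc"]
# handle
hd=cv2.cvtColor(imd,cv2.COLOR_BGR2GRAY)
out=np.hstack([big(imd,317,190,50,4),big(im,305,202,50,4)])
cv2.imwrite("pics/z1.png",out)
r=D["millbolt_knob"][0];print("knob",at_z(c,[r[0]],.137))
print("well guess",at_z(c,[(305,202)],.1), "disc guess",at_z(cd,[(317,187)],.034),at_z(cd,[(317,197)],.078))
E
```

```text
deck poly px [[211, 113], [450, 134], [427, 248], [399, 282], [239, 270], [213, 242]]
[[0.4566, -0.1892], [0.4738, 0.0181], [0.5827, 0.0097], [0.6203, -0.0147], [0.607, -0.176], [0.5766, -0.1991]]
knob [[ 0.53208771 -0.04945297  0.137     ]]
well guess [[ 0.53598108 -0.10926761  0.1       ]] disc guess [[0.47942873 0.28126157 0.034     ]] [[0.47907268 0.28126707 0.078     ]]
```

View pics/z1.png

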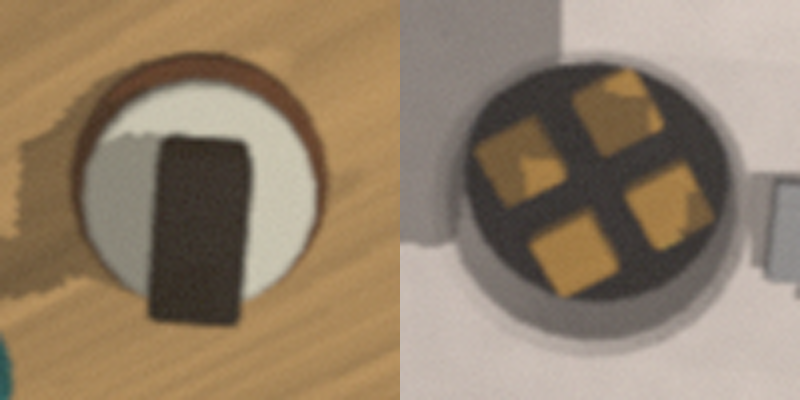

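```bash
cat > fit.py <<'E'
from h import *
import pickle
from scipy.optimize import minimize
D=pickle.load(open("D.pkl","rb"));S=8
def up(img,x,y,w): return cv2.resize(img[y-w:y+w,x-w:x+w],None,fx=S,fy=S,interpolation=cv2.INTER_CUBIC)
def pix(c,P,x,y,w): return ((proj(c,P)-[x-w,y-w]+.5)*S-.5)
def poly(p,n): m=np.zeros((n,n),np.uint8);cv2.fillConvexPoly(m,cv2.convexHull(np.round(p*16).astype(np.int32)),1,shift=4);return m
t=np.linspace(0,2*np.pi,90)
circ=lambda x,y,r,z:np.c_[x+r*np.cos(t),y+r*np.sin(t),0*t+z]
def fit(f,x0,st):
    x0=np.array(x0);s=np.vstack([x0]+[x0+np.eye(len(x0))[i]*st[i] for i in range(len(x0))])
    r=minimize(f,x0,method="Nelder-Mead",options=dict(initial_simplex=s,xatol=1e-5,fatol=1e-5));return r.x,r.fun
# disc handle
A=(317,190,50);c=D["disc"];im=up(cv2.imread("pics/w_disc.png"),*A);n=len(im);v=im.max(2)
blk=(v<75).astype(np.uint8);k,l,st,_=cv2.connectedComponentsWithStats(blk);blk=(l==1+st[1:,4].argmax())
def box(p):
    x,y,a=p;g=np.array([[i*.022,j*.012,.063+q*.015] for i in(-1,1) for j in(-1,1) for q in(-1,1)])
    g[:,:2]=g[:,:2]@np.array([[np.cos(a),np.sin(a)],[-np.sin(a),np.cos(a)]])+[x,y];return g
f=lambda p:1-(lambda m:(m&blk).sum()/(m|blk).sum())(poly(pix(c,box(p),*A),n)>0)
for a0 in(2.6,2.75): print("handle",fit(f,[.48,.28,a0],[.004,.004,.1]))
hsv=cv2.cvtColor(im,cv2.COLOR_BGR2HSV);wh=((hsv[...,1]<60)&(v>95)).astype(np.uint8)|blk
hh=max(cv2.findContours(wh.astype(np.uint8),0,1)[0],key=cv2.contourArea);wm=np.zeros((n,n),np.uint8);cv2.drawContours(wm,[hh],-1,1,-1)
def g(p):
    m=poly(pix(c,circ(*p,.033,.034),*A),n)>0; ok=~blk; return 1-(m&(wm>0)&ok).sum()/((m|(wm>0))&ok).sum()
print("disc",fit(g,[.48,.28],[.004,.004]))
# well
B=(305,202,50);c=D["mill"];im=up(cv2.imread("pics/w_mill.png"),*B);hsv=cv2.cvtColor(im,cv2.COLOR_BGR2HSV);v=im.max(2)
brass=(hsv[...,1]>100)&(v>80);dark=((v<85)|brass).astype(np.uint8)
dark=cv2.morphologyEx(dark,cv2.MORPH_CLOSE,np.ones((15,15)));k,l,st,_=cv2.connectedComponentsWithStats(dark);dark=l==1+st[1:,4].argmax()
def w(p):
    m=(poly(pix(c,circ(p[0],p[1],.0345,.097),*B),n)&poly(pix(c,circ(p[0],p[1],.0345,.07),*B),n))>0
    return 1-(m&dark).sum()/(m|dark).sum()
print("well",fit(w,[.538,-.111],[.004,.004]))
k,l,st,ce=cv2.connectedComponentsWithStats(cv2.morphologyEx(brass.astype(np.uint8),cv2.MORPH_OPEN,np.ones((9,9))))
ce=[(q/S,s[4]) for q,s in zip(ce[1:],st[1:]) if s[4]>1500];print([int(s) for _,s in ce])
P=at_z(c,np.array([q for q,_ in ce])+[B[0]-B[2],B[1]-B[2]],.08)[:,:2];print("blocks",P.round(4).tolist(),P.mean(0))
d=P-P.mean(0);print("block angles-45 mod 90",[round(float(x),1) for x in (np.degrees(np.arctan2(d[:,1],d[:,0]))-45)%90])
E
python3 fit.py; python3 - <<'E'
from h import *
for p in([.54,-.11,.114],[.48,.28,.05]):
    for y in range(60,260,20):
        q=ctrl.solve_ik(p,down(np.radians(y)));print(y,None if q is None else q.round(2)[[0,4,6]])
E
```

```text
handle (array([0.48306452, 0.27807485, 2.52772997]), np.float64(0.17141411126539408))
handle (array([0.48177298, 0.27877768, 2.63904417]), np.float64(0.1723378054313306))
disc (array([0.48117413, 0.27951189]), np.float64(0.04378353797180534))
well (array([ 0.53852151, -0.11202609]), np.float64(0.022925584252770803))
[19500, 19484, 19201, 19888]
blocks [[0.519, -0.1054], [0.5322, -0.1296], [0.5433, -0.0928], [0.5563, -0.1167]] [ 0.53767714 -0.11112789]
block angles-45 mod 90 [27.9, 28.5, 27.9, 28.4]
60 [-0.17 -0.48  0.09]
80 [-0.12 -0.4   0.36]
100 [-0.06 -0.31  0.62]
120 [ 0.01 -0.21  0.88]
140 [ 0.06 -0.13  1.15]
160 [ 0.12 -0.05  1.42]
180 [0.18 0.04 1.68]
200 [0.23 0.12 1.95]
220 [0.29 0.2  2.22]
240 [0.35 0.28 2.49]
60 [-0.89 -0.63 -0.5 ]
80 [-0.84 -0.52 -0.25]
100 [-0.78 -0.41 -0.02]
120 [-0.72 -0.3   0.23]
140 [-0.67 -0.19  0.48]
160 [-0.62 -0.08  0.72]
180 [-0.56  0.03  0.96]
200 [-0.52  0.11  1.23]
220 [-0.48  0.2   1.5 ]
240 [-0.44  0.28  1.77]
```

```bash
python3 - <<'E'
from h import *
y=2.584;p=[.482,.2788]
ctrl.command_gripper(.06)
ctrl.move_pose([*p,.14],down(y));ctrl.move_straight([*p,.051],feed=.1)
o=ctrl.get_obs();print(o["time"],o["eef_pos"],o["contact_force"])
ctrl.command_gripper(.0);o=ctrl.get_obs();print(o["time"],o["width"],o["finger_force"],o["contact_force"])
ctrl.move_straight([*p,.20],feed=.12);ctrl.pause(.2)
o=ctrl.get_obs();print(o["time"],o["width"],o["finger_force"],o["contact_force"],o["eef_pos"])
wrist("lift")
E
```

```text
7.9917 [0.4824631  0.27903222 0.0514938 ] [ 0.51300324 -0.04412268 -0.5119859 ]
8.6417 0.023743837019548526 29.984888434410095 [-0.35327241  0.26944821  0.20587016]
10.2333 0.024070767450589246 29.984091818332672 [-0.10666325 -0.5833541  -2.54700901] [0.48172272 0.27860933 0.19942521]
```

View pics/lift.png

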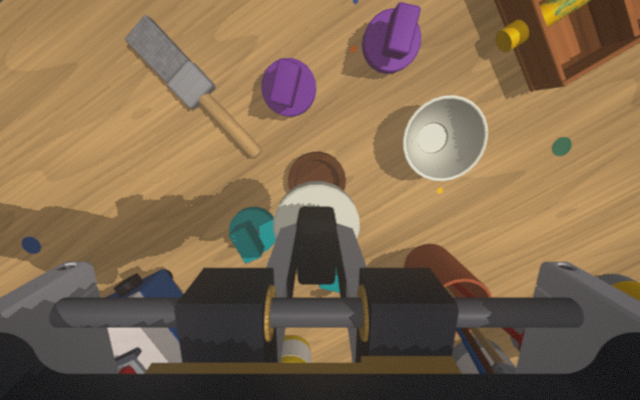

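The disc hangs upright in the grip: the handle is at px (316,245), the white disc's upper arc at (317,182), and its sides at about x=277 and 358.

```bash
python3 - <<'E'
from h import *
im=cv2.imread("pics/lift.png");print(im[174:200:1,305].tolist()); print([im[r,262:300:3].tolist() for r in(212,)])
i=ctrl.camera_info("wrist");K=i["camera_matrix"];M=i["mount"]
def tool(px,z):
    d=M[:3,:3]@np.linalg.inv(K)@[*px,1];return M[:3,3]+d*(z-M[2,3])/d[2]
def pr(p): q=K@M[:3,:3].T@(np.array(p)-M[:3,3]);return q[:2]/q[2]
for dx in(-.003,0,.003):
    print(dx,[ (pr([dx+.033,0,z])).round(1).tolist() for z in(.0173,.0323)],[pr([dx,s*.033,.0173]).round(1).tolist() for s in(-1,1)])
E
```

```text
[[52, 71, 103], [50, 72, 104], [55, 74, 109], [55, 77, 111], [57, 78, 110], [50, 73, 106], [53, 71, 108], [59, 76, 107], [73, 87, 106], [91, 101, 109], [97, 111, 116], [114, 128, 134], [145, 163, 167], [166, 182, 188], [176, 196, 198], [183, 202, 209], [185, 205, 211], [187, 208, 213], [183, 204, 209], [186, 207, 211], [187, 205, 209], [184, 205, 209], [187, 207, 211], [187, 208, 213], [186, 204, 210], [185, 205, 209]]
[[[92, 97, 49], [78, 82, 47], [75, 85, 66], [89, 132, 163], [95, 140, 172], [124, 138, 142], [131, 145, 147], [127, 140, 143], [129, 143, 147], [129, 142, 146], [129, 142, 146], [130, 143, 146], [92, 99, 104]]]
-0.003 [[316.0, 188.3], [315.9, 183.8]] [[272.4, 230.7], [359.5, 230.7]]
0 [[316.0, 184.3], [316.0, 180.0]] [[272.2, 227.0], [359.6, 227.0]]
0.003 [[316.0, 180.2], [316.0, 176.2]] [[272.1, 223.2], [359.8, 223.3]]
```

```bash
python3 - <<'E'
from h import *
W=np.array([.5384,-.1118]);y=np.radians(118.2)
ctrl.move_pose([*W,.20],down(y));ctrl.move_straight([*W,.145],feed=.1);ctrl.pause(.3)
def F(k=5):
    a=[]
    for _ in range(k): a.append(ctrl.get_obs()["contact_force"]);ctrl.pause(.03)
    return np.mean(a,0)
f0=F();np.save("f0.npy",f0);print(f0,ctrl.get_obs()["eef_pos"],ctrl.get_obs()["width"])
for z in(.139,.136,.133,.130,.127,.125,.123,.121,.119,.117):
    ctrl.move_straight([*W,z],feed=.03);f=F(3)-f0;o=ctrl.get_obs()
    print(round(o["time"],1),z,o["eef_pos"].round(4),f.round(1))
    if abs(f[2])>7 or np.hypot(f[0],f[1])>6: break
wrist("ins")
E
```

```text
[-0.18471549 -0.246631   -2.9516421 ] [ 0.53849115 -0.11182675  0.14519507] 0.024162241832051647
13.4 0.139 [ 0.5384 -0.1118  0.1389] [0.2 0.4 0.1]
13.7 0.136 [ 0.5384 -0.1118  0.136 ] [-0.  -0.1 -0.4]
14.1 0.133 [ 0.5384 -0.1118  0.133 ] [ 0.1  0.5 -0.2]
14.4 0.13 [ 0.5384 -0.1118  0.13  ] [0.1 0.1 0.1]
14.8 0.127 [ 0.5384 -0.1118  0.127 ] [0.2 0.2 0.1]
15.1 0.125 [ 0.5384 -0.1118  0.125 ] [ 0.3  0.1 -0. ]
15.5 0.123 [ 0.5384 -0.1118  0.123 ] [ 0.2 -0.  -0.1]
15.8 0.121 [ 0.5384 -0.1118  0.121 ] [-0.2 -0.  -0.5]
16.2 0.119 [ 0.5384 -0.1118  0.119 ] [0.3 0.5 0.3]
16.5 0.117 [ 0.5384 -0.1118  0.117 ] [-0.1  0.1 -0.3]
```

It enters freely: there is no contact force below .1233, so the tongue is in a slot. I keep going down to its seat.

```bash
python3 - <<'E'
from h import *
W=np.array([.5384,-.1118]);f0=np.load("f0.npy")
def F(k=5):
    a=[]
    for _ in range(k): a.append(ctrl.get_obs()["contact_force"]);ctrl.pause(.03)
    return np.mean(a,0)
for z in(.1155,.1145,.1135,.1125,.1115):
    ctrl.move_straight([*W,z],feed=.02);f=F(4)-f0;o=ctrl.get_obs()
    print(round(o["time"],1),z,o["eef_pos"].round(4),f.round(1))
    if f[2]>4.5 or np.hypot(f[0],f[1])>6: break
E
```

```text
16.9 0.1155 [ 0.5384 -0.1118  0.1155] [0.2 0.4 0.3]
17.3 0.1145 [ 0.5386 -0.1119  0.1148] [-0.6  0.6  4.8]
```

View pics/ins.png

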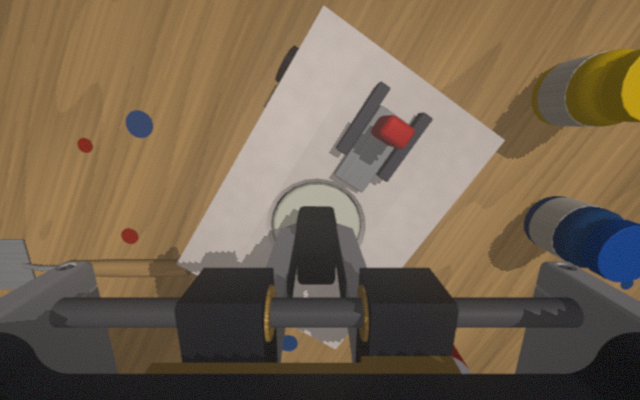

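```bash
python3 - <<'E'
from h import *
W=np.array([.5384,-.1118]);f0=np.load("f0.npy");y=np.radians(118.2)
ctrl.move_straight([*W,.1135],feed=.02);ctrl.pause(.3);print((ctrl.get_obs()["contact_force"]-f0).round(1),ctrl.get_obs()["eef_pos"])
ctrl.move_straight([*W,.1148],feed=.02)
ctrl.command_gripper(.05);ctrl.move_straight([*W,.19],feed=.12)
k=W+.085*np.array([.083,.9966])
ctrl.move_pose([k[0],k[1]-.04,.20],down(np.radians(175.2)));ctrl.pause(.2)
c,im=wrist("rel");o=ctrl.get_obs();print(o["time"],o["eef_pos"],o["contact_force"].round(1))
for t in("bolt_knob","disc","handle"):
    for d in ctrl.cut_out("wrist",t)[:2]: print(t,np.round(d["position"]),round(d["score"],2),int(d["pixels"].sum()))
z=.080+.018
a=np.linspace(0,2*np.pi,60)
v=im[...,::-1].copy()
for zz,col in((.098,(0,255,0)),(.106,(0,0,255))):
    q=proj(c,np.c_[W[0]+.033*np.cos(a),W[1]+.033*np.sin(a),0*a+zz]);cv2.polylines(v,[np.int32(np.round(q*16))],True,col,1,shift=4)
hsv=cv2.cvtColor(im,cv2.COLOR_RGB2HSV);red=(((hsv[...,0]<8)|(hsv[...,0]>172))&(hsv[...,1]>140)&(hsv[...,2]>60)).astype(np.uint8)
n,l,st,ce=cv2.connectedComponentsWithStats(red);print([(s.tolist(),e.round(1).tolist()) for s,e in zip(st[1:],ce[1:]) if s[4]>60])
yh=np.array([.083,.9966]);xh=np.array([.9966,-.083])
g=[[*(k+i*.009*xh+j*.007*yh),zz] for zz in(.107,.137) for i,j in((-1,-1),(-1,1),(1,1),(1,-1))]
h=cv2.convexHull(np.float32(proj(c,g)));cv2.polylines(v,[np.int32(np.round(h*16))],True,(255,0,0),1,shift=4);print("pred knob",proj(c,g).mean(0),h.min(0),h.max(0))
cv2.imwrite("pics/rel2.png",cv2.resize(v[110:280,200:440],None,fx=3.3,fy=3.3,interpolation=cv2.INTER_CUBIC))
E
```

```text
[-0.3  0.6  5.4] [ 0.53858105 -0.11183243  0.11356149]
20.4917 [ 0.54526019 -0.06743602  0.19977441] [ 0.2  0.2 -0.4]
bolt_knob [303. 177.] 0.69 24114
bolt_knob [271. 203.] 0.66 1475
disc [552. 205.] 0.94 2972
disc [624.  17.] 0.89 1098
handle [269. 203.] 0.79 1520
handle [570. 207.] 0.61 1279
[([145, 48, 15, 16, 183], [152.0, 55.7]), ([352, 195, 15, 18, 232], [359.2, 203.8]), ([11, 274, 20, 10, 128], [20.3, 278.6])]
pred knob [357.99651336 200.99094071] [[348.56625 188.09425]] [[368.42664 214.78818]]
```

View pics/rel2.png

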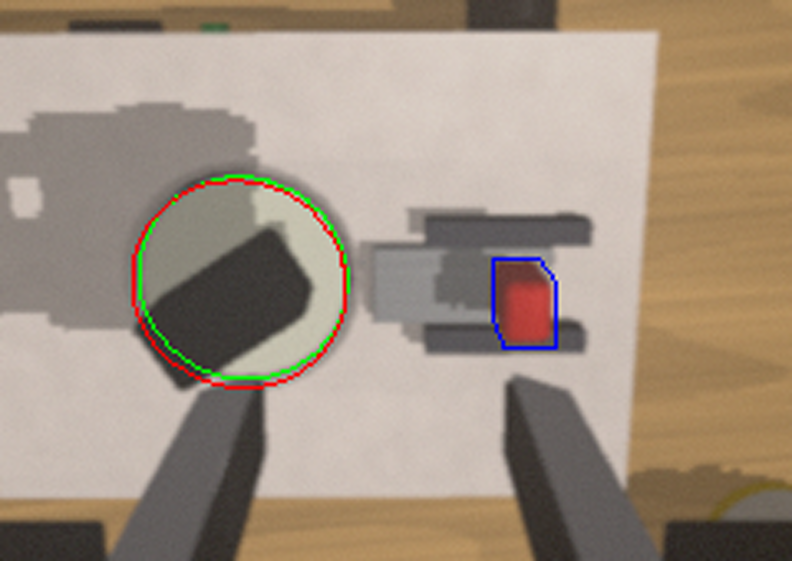

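The disc lies flush: the green ring, drawn at home height, matches its rim, and the handle is free. The predicted knob outline covers the red knob at px (359,204). I grip the knob and slide it in, watching the force.

```bash
python3 - <<'E'
from h import *
W=np.array([.5384,-.1118]);yh=np.array([.083,.9966]);k=W+.085*yh;q=down(np.radians(175.2))
ctrl.move_pose([*k,.19],q);ctrl.move_straight([*k,.117],feed=.08)
ctrl.pause(.2);o=ctrl.get_obs();f0=o["contact_force"];print(o["eef_pos"],f0.round(1))
ctrl.command_gripper(.0);o=ctrl.get_obs();print(o["time"],o["width"],o["finger_force"],o["contact_force"].round(1))
for s in(.004,.008,.012,.016,.020,.022,.0235,.0245,.0255):
    ctrl.move_straight([*(k-s*yh),.117],feed=.03);ctrl.pause(.1);o=ctrl.get_obs();f=(o["contact_force"]-f0)[:2]@yh
    print(s,round(float((k-o["eef_pos"][:2])@yh),4),round(float(f),1),round(o["width"],4))
    if f>9: break
ctrl.command_gripper(.03);e=ctrl.get_obs()["eef_pos"]
ctrl.move_straight([*e[:2],.20],feed=.1)
ctrl.pause(.3);c,im=wrist("bolt");o=ctrl.get_obs();print(o["time"],o["contact_force"].round(1))
cv2.imwrite("pics/bolt2.png",cv2.resize(im[110:280,180:420,::-1],None,fx=3.3,fy=3.3,interpolation=cv2.INTER_CUBIC))
E
```

```text
[ 0.5457756  -0.02709054  0.11746563] [ 0.5 -0.3 -0.9]
22.8417 0.013576597686757225 29.99964863061905 [-0.6 -0.6 -0. ]
0.004 0.0039 0.5 0.0134
0.008 0.0084 1.4 0.0138
0.012 0.0125 0.4 0.0137
0.016 0.0164 0.2 0.0136
0.02 0.0204 0.6 0.0136
0.022 0.0221 1.3 0.0138
0.0235 0.0235 2.4 0.0136
0.0245 0.0242 2.9 0.0138
0.0255 0.0243 5.1 0.0136
27.975 [ 0.5 -0.7 -0.2]
```

View pics/bolt2.png

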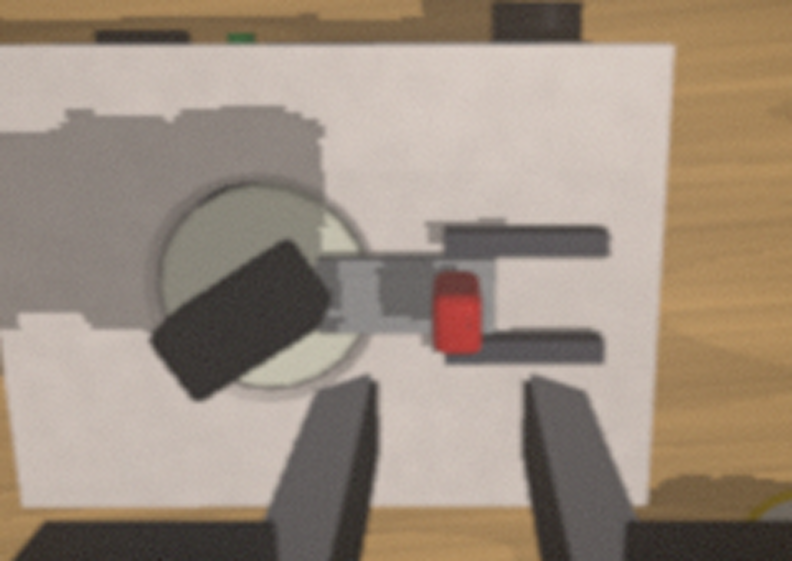

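The picture shows the bolt plate covering the disc's edge and the knob against its stop at crop px (457,312). The gripper is clear of everything.

```bash
python3 - <<'E'
from h import *
print(ctrl.finish_job(),ctrl.get_obs()["time"])
E
```

```text
the job is handed in; nothing more can be done
the job is handed in; nothing more can be done
```

The job is handed in (verdict not shown): the disc dropped fully home with its tongue in the hub without needing a turn, the bolt is about 24 mm in against its stop, and the gripper was clear of everything at about 28 s.

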